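# Tip the rubbing block flat in its case and flip the lid shut

### The arm

A 6-joint arm with a two-finger parallel gripper is mounted at the origin on a cart in front of the work surface, level with it; the furniture and walls round the work are solid. World frame = base frame: x ahead of the robot, y to its left, z up, the work surface at z = 0. Lengths are in m, angles in rad, forces in N, time in s.
With the tool pointing down it reaches from about 0.4 to 0.825 m from the base axis. Payload 7 kg.
Tool frame: the origin (TCP) lies at the very end of the fingers, on their centre line; the grasp point (between the pads) lies arm.grip_point_offset behind it (arm.grip_point_offset is the distance from the TCP to the grasp point, in m); z points along the fingers, y is the line along which they close (so a half turn about z gives the same grasp; the last joint's range is limited). The gripper opens to 88 mm and grips with 3 to 60 N. Pads are 19 mm wide; open, the fingers measure 130 mm over their backs; the gripper's body (78 mm by 193 mm) begins 47 mm behind the grasp point.
Start: joints at [0.288, 0.359, 0.012, 0, -1.224, -0.288], TCP at [0.675, -0, 0.227] pointing down, gripper open.
Joint ranges: [-3.07, 3.07], [-1.43, 2.12], [-1.02, 1.25], [-3.03, 1.67], [-3.05, -0], [-3.03, 3.03]. Speed limits (rad/s): [2.39, 2.39, 3.01, 3.14, 3.14, 3.14].

### API

Orientations are given as [roll, pitch, yaw] about the fixed x, y, z axes, in that order (R = Rz(yaw) Ry(pitch) Rx(roll)).
In Python, from station import arm gives the robot as it stands.
- The arm moves only by the shell command python3 -m crank 'ROWS' [OPENING] [FORCE]. ROWS is JSON, a list of rows, each an object of numbers: "dx", "dy", "dz": the shift along the tool's x, y, z in cm; "wx", "wy", "wz": the turn, a rotation vector about the tool's x, y, z in degrees. A call has exactly 10 rows; each row is the pose to reach, as a shift and turn from the pose commanded when the call began, along the tool's axes at that moment; what a row does not reach only later rows make up. A row lasts 1/8 s, in which the tool goes at most 62.5 mm and 10.7 degrees, less where a joint would pass 70% of its speed; a pose out of reach is approached as far as the arm can. A call with a gripper value outside its range is refused whole. OPENING is the finger opening in cm, from 0 to 8.76, set as the call begins (- or left out, the last holds). The fingers move at their own pace and stop on an object; FORCE is the grip in N (left out, the last holds). Time passes only in rows, so rows that repeat a pose let the fingers close, or fill a call up. It gives the time, the measured TCP pose, the force, the opening and the grip force at its end, in the units of the state.
- arm.get_state(): the state, without advancing time (a new reading comes with each control period).
- arm.grab_frame(name): name is "scene" or "side" or "wrist"; returns the picture (400x640x3 uint8, red, green, blue); there is no depth.
- arm.calibration(name): a dict with "fx", "fy", "cx", "cy" (pixels), "world_from_camera" (4x4, takes a point from camera to world coordinates). Camera axes: x right, y down, z forward; pixel columns grow to the right and rows downward; lengths in m; the calibration is good to about 2 mm. A picture is of the moment at which its call begins: read the wrist's pose just before it. calibration takes no time and is no camera call; for the wrist camera it gives the pose at the moment of the call.
- arm.job_done(): hands the job in; it is judged then, once.
Trained networks look in the newest picture that a camera, given by its name, has taken for a name from the list of things; names that differ only in an ending like _2 or _b are one class to them, and where a whole thing is asked for, a point or a joint stands for the part that bears it (a point fixed in the world has none). Each returns a list of dicts, best first, with "confidence" (0 to 1); they miss things now and then, are a little off and sometimes report something else, mostly with a low value. They report only what shows in the picture. A call takes as long as a camera call.
- arm.find_in(camera, query): "centre" ([x, y, z] in m, in world coordinates, good to about 4 mm: the middle of the surface that is visible of it).
- arm.masks_of(camera, query): "pixels" (400x640 bool, what is visible of it).
- arm.mark_of(camera, query): "centre" ([x, y, z] in m, in world coordinates, good to about 4 mm: a listed point, or the origin of a listed thing).
The state is a dict: "t": time; "q": joint angles; "qd": joint speeds; "joint_efforts": joint torques, N m; "eef_pos": TCP position; "ee_rot": TCP orientation; "force": force on the tool from outside, world axes, zero at the start; "moment": the same for the moment, N m; "width": finger opening in m; "gripper_force": force on a finger pad.
Only numpy, scipy, OpenCV 4.12 (cv2) and the standard library are available. Lean on these libraries where they do the work, as an engineer would, in place of code of your own. Each camera call takes 0.05 s, during which the arm holds its last target. There are 200 camera calls.

### The job

One of the two black rubbing blocks stands on end in its wooden case, so the lid will not close. With the gripper's fingertips push it over so that it lies flat on the floor of the case, in line with the other block, then flip the lid over so that it is fully shut, and let go. Only push: do not lift a block or the case, do not shove the case about, and leave the cup, the paint pot and the wooden rib alone.

Things in the scene. Friction and masses are not known exactly. Their poses are not given: they have to be found in the camera images.
- case: Long brown wooden case, open on top, loose on the table, 0.7 kg. Outside 70 mm (x) by 252 mm (y) by 39 mm high; walls 6 mm, floor 6 mm thick, so inside it is 58 x 240 mm and 33 mm deep. Origin: centre of its underside; z up, y along its length, x towards the hinged back (away from the robot within 0.4 rad). Hinge line along y at x = 37, z = 40 mm.
- case_lid (a joint): Hinge of the case's wooden lid: 0 = shut (lid flat on the walls, its top 48 mm above the table), 1.57 = upright, stop at 1.87. Starts open, leaning back past upright. Lid 8 mm thick, 256 mm long, 0.12 kg. Stiff hinge: near upright it stays where left; from about 40 degrees above shut it sinks slowly shut. It cannot shut over a block that sticks up.
- lid_edge (a point): Middle of the lid's free edge, 80 mm from the hinge line: about 120 mm above the table with the lid open, 45 mm with it shut.
- block: Black rubbing block 46 x 74 x 27 mm (its own x, y, z), about 0.09 kg: the one to tip over. Origin: centre of its 46 x 74 underside. It starts on end near the left or right end of the case: y axis up, top 80 mm above the table, 46 mm width across the case, 27 mm along it, 20 to 35 mm clear of the end wall. The room to lie down is towards the middle of the case.
- block_mid (a point): Centre of that block's volume.
- other_block: The other black rubbing block, 52 x 80 x 25 mm, lying flat at the other end of the case, its 80 mm along the case. Origin: centre of its underside, z up.
- cup: Unglazed clay cup, 84 mm across, 87 mm high, a bystander behind the case, to the left. Origin: centre of its underside.
- rib: Flat wooden rib 36 x 100 x 8 mm, a bystander on the table behind the case, to the right. Origin: centre of its underside.
- pot: Small white paint pot with yellow paint, 44 mm across, 30 mm high, a bystander to the right of the case. Origin: centre of its underside.

How it is judged:
On the way, in this order (a step that is already met when the one before it is completed fails the run):
1. the block lies flat on the case floor while the lid is still open (angle between block's own y axis and vertical between 1.47 and 1.67 rad and z of block_mid in the frame of case between 0.012 and 0.026 m and x of block_mid in the frame of case between -0.03 and 0.03 m and y of block_mid in the frame of case between -0.12 and 0.12 m and value of joint case_lid above 1.2 rad), for 0.2 s.
2. the lid is shut (value of joint case_lid below 0.04 rad), for 0.2 s.
At the end, for the whole second after the job is handed in: both blocks lie flat on the floor inside the case (the tipped block level within 0.1 rad) and the lid is shut to within 0.04 rad, the case flat on the table and at rest (angle between block's own y axis and vertical between 1.47 and 1.67 rad and z of block_mid in the frame of case between 0.012 and 0.026 m and x of block_mid in the frame of case between -0.03 and 0.03 m and y of block_mid in the frame of case between -0.12 and 0.12 m and angle between other_block's own z axis and vertical below 0.12 rad and z of other_block in the frame of case between 0 and 0.012 m and x of other_block in the frame of case between -0.03 and 0.03 m and y of other_block in the frame of case between -0.12 and 0.12 m and value of joint case_lid below 0.04 rad and linear speed of case below 0.01 m/s and angle between case's own z axis and vertical below 0.05 rad); the robot touches nothing.
It fails at once if a block is lifted: the middle of the standing block rises 14 mm above where it stood, or the other block leaves the floor by 15 mm (z of block_mid in the frame of case above 0.057 m or z of other_block in the frame of case above 0.021 m).
It fails at once if the case is lifted by 15 mm or shoved more than 50 mm (height (world z) of case above 0.015 m or distance of case from where it was at the start of the episode above 0.05 m).
It fails at once if the cup, the rib or the paint pot is moved more than 20 mm (distance of any of cup, rib, pot from where it was at the start of the episode above 0.02 m).
It also fails if it takes over 38 s, if anything falls off the work surface, if the arm or the gripper's body presses on something with over 40 N, if the wrist force passes 120 N, or if a joint passes its speed limit or range.

## Working session

There is one attempt and no reset: what is moved stays moved. The work goes in short steps, Python scripts to look and compute and a shell command to move; the robot and the scene stay as the last step left them, time stands still between calls to the robot, and variables do not carry over. Pictures are saved under pics/ and viewed, at most 10 in all, crops included, and the job is handed in when it is done.

```bash
mkdir -p pics; python3 - <<'E'
from station import arm
import cv2,numpy as np
for c in ["scene","side"]:
    f=arm.grab_frame(c); cv2.imwrite(f"pics/{c}0.png",f[:,:,::-1])
    for n in ["case","lid_edge","block","block_mid","other_block","cup","rib","pot"]:
        r=arm.mark_of(c,n)[:2]; print(c,n,[(np.round(d["centre"],4).tolist(),round(d["confidence"],2)) for d in r])
    print(np.round(arm.calibration(c)["world_from_camera"],3).tolist())
s=arm.get_state();print(s["t"],s["eef_pos"],s["ee_rot"],s["width"],arm.grip_point_offset)
E
```

```text
scene case [([0.5145, 0.0049, 0.0025], 0.92)]
scene lid_edge [([0.5776, -0.0004, 0.1136], 0.96), ([0.5157, 0.0045, -0.0025], 0.22)]
scene block [([0.5273, 0.0836, 0.0395], 0.72)]
scene block_mid [([0.521, 0.0699, 0.0437], 0.86)]
scene other_block [([0.5155, -0.0736, 0.0067], 0.91)]
scene cup [([0.7017, 0.1675, 0.0039], 0.93), ([0.671, -0.1257, 0.0045], 0.42)]
scene rib [([0.5798, 0.0011, 0.1141], 0.72)]
scene pot [([0.5043, -0.2668, -0.0047], 0.83)]
[[-0.861, -0.36, 0.358, 0.227], [-0.508, 0.608, -0.61, 0.531], [0.002, -0.707, -0.707, 0.742], [0.0, 0.0, 0.0, 1.0]]
side case [([0.5163, 0.0061, 0.0017], 0.77)]
side lid_edge [([0.5799, -0.0022, 0.1176], 0.6)]
side block [([0.5242, 0.0827, 0.0465], 0.85)]
side block_mid [([0.5243, 0.0708, 0.0409], 0.98)]
side other_block [([0.5112, -0.0712, 0.0067], 0.71), ([0.7023, 0.1654, 0.0003], 0.36)]
side cup [([0.707, 0.166, -0.0012], 0.8)]
side rib []
side pot []
[[0.998, 0.019, -0.054, 0.633], [0.055, -0.597, 0.801, -0.828], [-0.017, -0.802, -0.597, 0.618], [0.0, 0.0, 0.0, 1.0]]
0.9 [ 6.74954402e-01 -4.48922089e-05  2.26579069e-01] [ 3.14158016e+00  7.84509106e-06 -1.57082101e+00] 0.08766390837411814 0.0188
```

View pics/scene0.png

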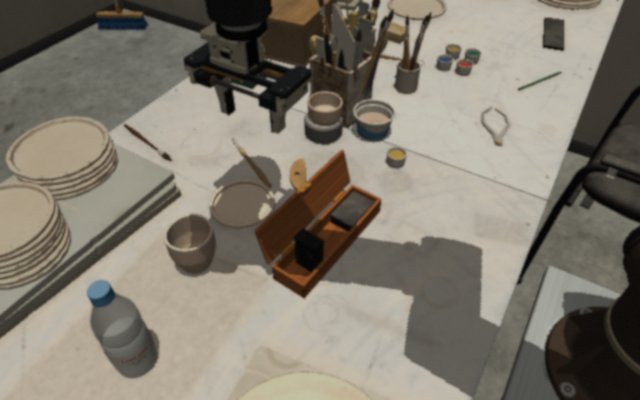

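View pics/side0.png

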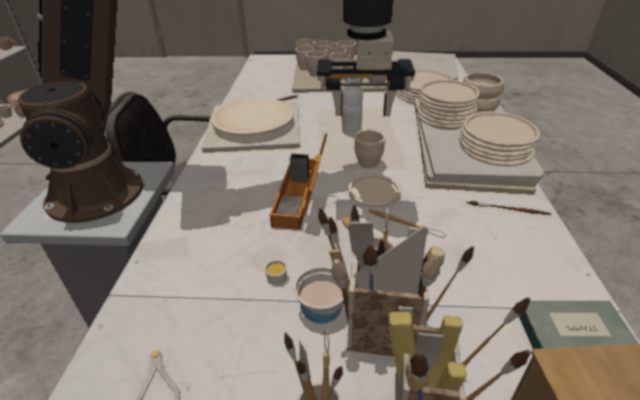

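The case is at about (0.515, 0.005). The block stands at its left (+y) end, and the lid leans back towards +x. I'll refine the poses with the wrist view.

```bash
python3 - <<'E'
from station import arm
import cv2,numpy as np
c="wrist"
f=arm.grab_frame(c); cv2.imwrite(f"pics/w0.png",f[:,:,::-1])
for n in ["case","lid_edge","block","block_mid","other_block","cup","rib","pot"]:
    r=arm.mark_of(c,n)[:2]; print(c,n,[(np.round(d["centre"],4).tolist(),round(d["confidence"],2)) for d in r])
k=arm.calibration(c);print(k["fx"],np.round(k["world_from_camera"],3).tolist())
arm.grab_frame("scene")
print([ (np.round(d["centre"],3),d["confidence"]) for d in arm.find_in("scene","rib")])
E
```

```text
wrist case [([0.5181, 0.0016, 0.0014], 0.83), ([0.5777, -0.0016, 0.1138], 0.47)]
wrist lid_edge [([0.5801, -0.0002, 0.1142], 0.96)]
wrist block [([0.5239, 0.0846, 0.0403], 0.9)]
wrist block_mid [([0.5227, 0.0706, 0.042], 0.85)]
wrist other_block [([0.5087, -0.0763, 0.0044], 0.94)]
wrist cup [([0.7066, 0.1681, 0.0029], 0.84)]
wrist rib [([0.6708, -0.1239, -0.0067], 0.88)]
wrist pot []
327.2810703944916 [[-1.0, 0.001, 0.0, 0.674], [0.001, 0.953, 0.301, -0.081], [0.0, 0.301, -0.953, 0.384], [0.0, 0.0, 0.0, 1.0]]
[(array([ 0.67 , -0.125,  0.012]), 0.68)]
```

View pics/w0.png

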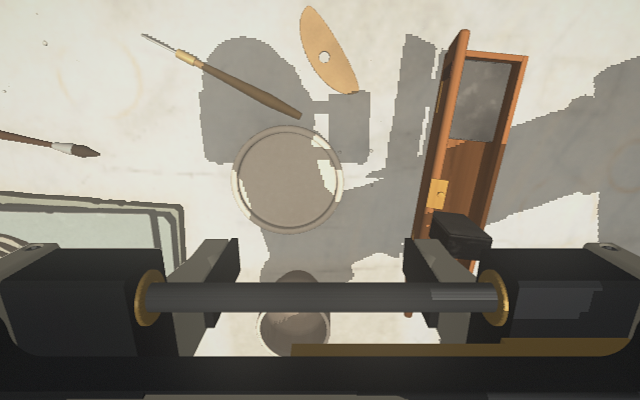

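All three views agree. The case centre is near (0.516, 0.004) with a yaw of about -0.07, block_mid is at (0.5225, 0.0705), and the block's outer face is at y≈0.084. In the wrist picture the block is at (462,235), the other block at (482,100) and the rib at (325,50). The lid's free edge runs from (465,30) to (410,310). I'll close the fingers and come down beyond the block's outer face.

```bash
python3 -m crank '[{"dx":-4,"dy":4.5,"wz":1},{"dx":-8,"dy":9,"wz":2},{"dx":-12,"dy":13,"wz":4},{"dx":-12.8,"dy":14.9,"wz":4},{"dx":-12.8,"dy":14.9,"wz":4},{"dx":-12.8,"dy":14.9,"dz":5,"wz":4},{"dx":-12.8,"dy":14.9,"dz":10,"wz":4},{"dx":-12.8,"dy":14.9,"dz":13,"wz":4},{"dx":-12.8,"dy":14.9,"dz":15.7,"wz":4},{"dx":-12.8,"dy":14.9,"dz":15.7,"wz":4}]' 0 20; python3 - <<'E'
from station import arm
import cv2
for c in ("scene","side"):
    f=arm.grab_frame(c)
    if c=="scene": cv2.imwrite("pics/s1.png",cv2.resize(f[120:320,200:450],None,fx=3,fy=3)[:,:,::-1])
E
```

```text
$[0]: bad value
```

View pics/s1.png

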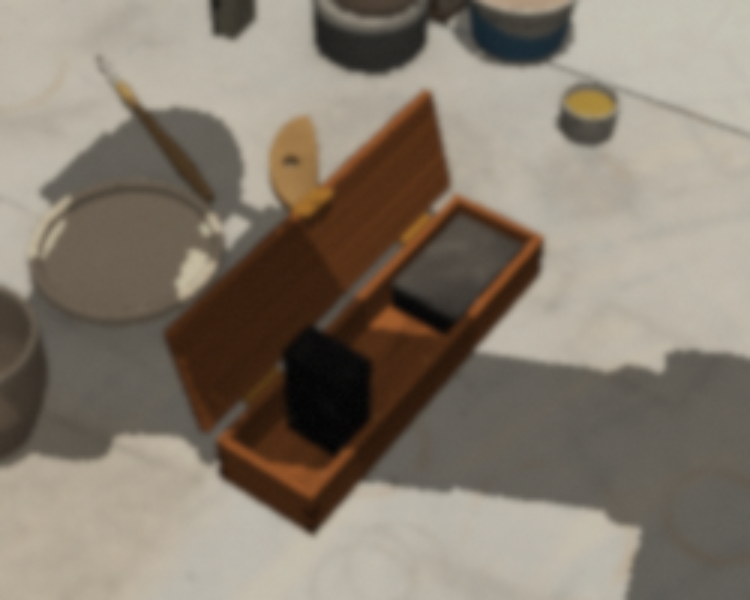

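The arm did not move because the first row was refused. The picture shows the block standing at (328,390) with room towards the middle of the case. The rows may need all six keys, so I'll fill them in.

```bash
python3 -m crank '[{"dx":-4,"dy":4.5,"dz":0,"wx":0,"wy":0,"wz":1},{"dx":-8,"dy":9,"dz":0,"wx":0,"wy":0,"wz":2},{"dx":-12,"dy":13,"dz":0,"wx":0,"wy":0,"wz":4},{"dx":-12.8,"dy":14.9,"dz":0,"wx":0,"wy":0,"wz":4},{"dx":-12.8,"dy":14.9,"dz":0,"wx":0,"wy":0,"wz":4},{"dx":-12.8,"dy":14.9,"dz":5,"wx":0,"wy":0,"wz":4},{"dx":-12.8,"dy":14.9,"dz":10,"wx":0,"wy":0,"wz":4},{"dx":-12.8,"dy":14.9,"dz":13,"wx":0,"wy":0,"wz":4},{"dx":-12.8,"dy":14.9,"dz":15.7,"wx":0,"wy":0,"wz":4},{"dx":-12.8,"dy":14.9,"dz":15.7,"wx":0,"wy":0,"wz":4}]' 0 20
```

```text
t: 2.8
eef_pos: [0.5255, 0.1264, 0.0675]
ee_rot: [3.138, -0.003, -1.642]
force: [-0.2, 0.6, 0.5]
width: 0.0011
gripper_force: 0.0
```

```bash
python3 -m crank '[{"dx":1.5,"dy":0,"dz":0,"wx":0,"wy":0,"wz":0},{"dx":2.6,"dy":0,"dz":0,"wx":0,"wy":0,"wz":0},{"dx":3.1,"dy":0,"dz":0,"wx":0,"wy":0,"wz":0},{"dx":3.5,"dy":0,"dz":0,"wx":0,"wy":0,"wz":0},{"dx":3.8,"dy":0,"dz":0,"wx":0,"wy":0,"wz":0},{"dx":4.1,"dy":0,"dz":0,"wx":0,"wy":0,"wz":0},{"dx":4.4,"dy":0,"dz":0,"wx":0,"wy":0,"wz":0},{"dx":4.6,"dy":0,"dz":0,"wx":0,"wy":0,"wz":0},{"dx":4.8,"dy":0,"dz":0,"wx":0,"wy":0,"wz":0},{"dx":4.8,"dy":0,"dz":0,"wx":0,"wy":0,"wz":0}]' 0; python3 - <<'E'
from station import arm
import cv2,numpy as np
for c in ("scene","side"):
    f=arm.grab_frame(c)
    cv2.imwrite(f"pics/{c}2.png",f[:,:,::-1])
    for n in ["case","block","block_mid"]:
        r=arm.mark_of(c,n)[:1]; print(c,n,[(np.round(d["centre"],4).tolist(),round(d["confidence"],2)) for d in r])
a=cv2.imread("pics/scene2.png")[120:320,200:450];b=cv2.imread("pics/side2.png")[90:290,200:450]
cv2.imwrite("pics/c2.png",cv2.resize(np.hstack([a,b]),(800,320)))
E
```

```text
t: 4.05
eef_pos: [0.5226, 0.08, 0.0695]
ee_rot: [3.141, -0.0, -1.641]
force: [-0.6, -0.1, -0.6]
width: 0.0005
gripper_force: 0.0
scene case [([0.5175, 0.0063, 0.0012], 0.71)]
scene block [([0.5241, 0.0769, 0.0455], 0.81)]
scene block_mid [([0.5258, 0.0593, 0.043], 0.98)]
side case [([0.5184, 0.0056, -0.0016], 0.6)]
side block [([0.5237, 0.0718, 0.0471], 0.8)]
side block_mid [([0.5234, 0.0622, 0.0403], 0.6)]
```

View pics/c2.png

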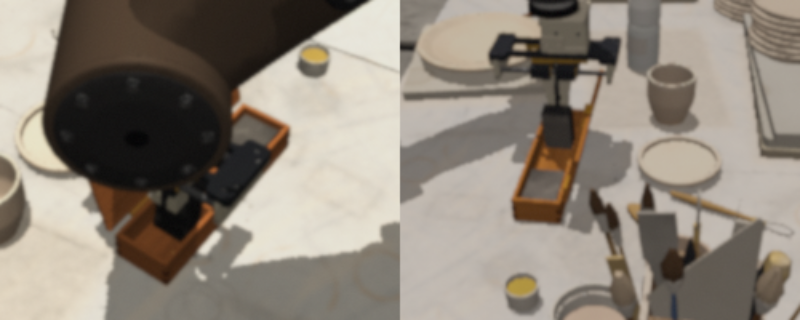

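```bash
python3 - <<'E'
from station import arm
import cv2,numpy as np
f=arm.grab_frame("wrist")
a=f[:,:,::-1].copy(); k=arm.calibration("wrist");T=np.linalg.inv(k["world_from_camera"])
r=cv2.Rodrigues(T[:3,:3])[0];K=np.array([[k["fx"],0,k["cx"]],[0,k["fy"],k["cy"]],[0,0,1]])
y=np.array([.073,.997,0]);x=np.array([.997,-.073,0]);z=np.array([0,0,1.])
piv=np.array([.5225,.0705,.006])-y*.0135   # bottom inner edge
def draw(p,t,col):
    u=np.cos(t)*z-np.sin(t)*y; v=np.cos(t)*y+np.sin(t)*z
    P=np.array([p+s*.023*x+a_*.074*u+b*.027*v for a_,b in((1,0),(1,1),(0,0)) for s in(-1,1)])
    q=cv2.projectPoints(P,r,T[:3,3],K,None)[0].reshape(-1,2).astype(int)
    for i,j in((0,1),(2,3),(0,2),(1,3),(0,4),(1,5),(4,5)): cv2.line(a,q[i].tolist(),q[j].tolist(),col,1)
draw(piv,.2,(0,255,0)); draw(piv-y*.012,0,(0,0,255))
cv2.imwrite("pics/w3.png",a)
E
```

```text
(no output)
```

View pics/w3.png

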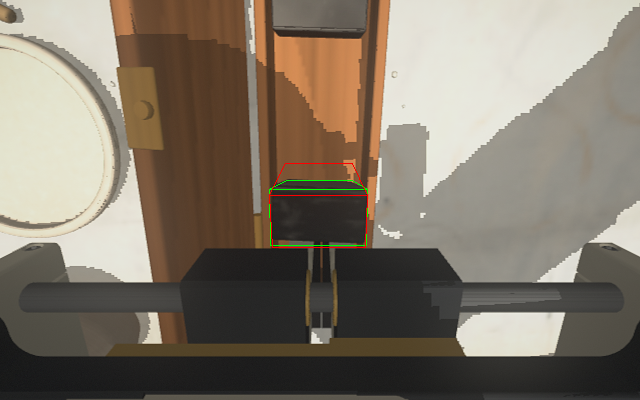

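The block's outline, with its top at (270–367, 190–245), matches the green tilted model and not the red slid one. It is tipping about its inner edge, so I'll keep pushing.

```bash
python3 -m crank '[{"dx":0.3,"dy":0,"dz":0,"wx":0,"wy":0,"wz":0},{"dx":0.6,"dy":0,"dz":0,"wx":0,"wy":0,"wz":0},{"dx":0.9,"dy":0,"dz":0,"wx":0,"wy":0,"wz":0},{"dx":1.2,"dy":0,"dz":0,"wx":0,"wy":0,"wz":0},{"dx":1.5,"dy":0,"dz":0,"wx":0,"wy":0,"wz":0},{"dx":1.8,"dy":0,"dz":0,"wx":0,"wy":0,"wz":0},{"dx":2.1,"dy":0,"dz":0,"wx":0,"wy":0,"wz":0},{"dx":2.4,"dy":0,"dz":0,"wx":0,"wy":0,"wz":0},{"dx":2.4,"dy":0,"dz":0,"wx":0,"wy":0,"wz":0},{"dx":2.4,"dy":0,"dz":0,"wx":0,"wy":0,"wz":0}]' 0; python3 - <<'E'
from station import arm
import cv2,numpy as np
for c in ("wrist","side","scene"):
    f=arm.grab_frame(c)
    if c=="wrist":cv2.imwrite(f"pics/{c}4.png",f[:,:,::-1])
    for n in ["case","block","block_mid","other_block"]:
        r=arm.mark_of(c,n)[:1]; print(c,n,[(np.round(d["centre"],4).tolist(),round(d["confidence"],2)) for d in r])
E
```

```text
t: 5.75
eef_pos: [0.521, 0.0562, 0.0696]
ee_rot: [-3.142, -0.0, -1.641]
force: [-0.2, 0.4, -0.6]
width: 0.0004
gripper_force: 0.0
wrist case []
wrist block [([0.5197, 0.0187, 0.0318], 0.7)]
wrist block_mid [([0.5168, 0.0198, 0.0195], 0.97)]
wrist other_block [([0.5102, -0.0734, 0.0057], 0.7)]
side case [([0.521, 0.0031, -0.0004], 0.93)]
side block [([0.5155, 0.0174, 0.032], 0.83)]
side block_mid [([0.5203, 0.0202, 0.0172], 0.74)]
side other_block [([0.5117, -0.0738, 0.0099], 0.76)]
scene case [([0.5161, 0.0039, 0.0016], 0.9)]
scene block [([0.5191, 0.0187, 0.031], 0.7)]
scene block_mid [([0.5159, 0.0165, 0.0153], 0.68)]
scene other_block [([0.516, -0.0741, 0.0086], 0.47)]
```

View pics/wrist4.png

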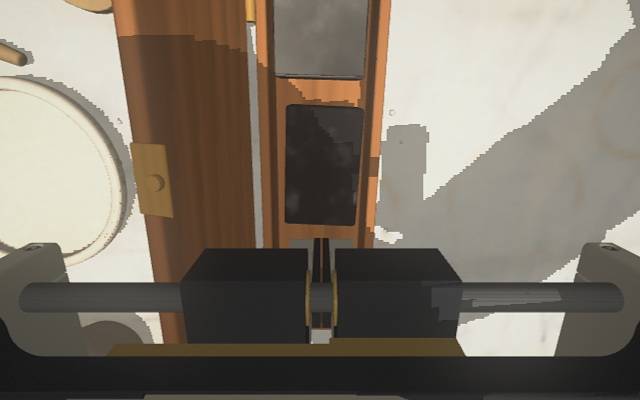

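The block lies flat at (324,165), with its mid-height at about 0.018, in line with the other block and with the lid still open. Next I'll lift clear and go over to behind the lid.

```bash
python3 -m crank '[{"dx":0,"dy":0,"dz":-5,"wx":0,"wy":0,"wz":0},{"dx":0,"dy":0,"dz":-10,"wx":0,"wy":0,"wz":0},{"dx":1,"dy":-2,"dz":-10,"wx":0,"wy":0,"wz":0},{"dx":3,"dy":-6,"dz":-10,"wx":0,"wy":0,"wz":0},{"dx":5.3,"dy":-11.8,"dz":-10,"wx":0,"wy":0,"wz":0},{"dx":5.3,"dy":-11.8,"dz":-10,"wx":0,"wy":0,"wz":0},{"dx":5.3,"dy":-11.8,"dz":-10,"wx":0,"wy":0,"wz":0},{"dx":5.3,"dy":-11.8,"dz":-6,"wx":0,"wy":0,"wz":0},{"dx":5.3,"dy":-11.8,"dz":-2.5,"wx":0,"wy":0,"wz":0},{"dx":5.3,"dy":-11.8,"dz":-2.5,"wx":0,"wy":0,"wz":0}]' 0
```

```text
t: 7.75
eef_pos: [0.6323, -0.0047, 0.0926]
ee_rot: [3.137, -0.001, -1.64]
force: [0.2, 0.7, 0.4]
width: 0.0006
gripper_force: 0.0
```

```bash
python3 -m crank '[{"dx":0,"dy":2,"dz":0,"wx":0,"wy":0,"wz":0},{"dx":0,"dy":3,"dz":0,"wx":0,"wy":0,"wz":0},{"dx":0,"dy":3.8,"dz":0,"wx":0,"wy":0,"wz":0},{"dx":0,"dy":4.6,"dz":0,"wx":0,"wy":0,"wz":0},{"dx":0,"dy":5.4,"dz":0,"wx":0,"wy":0,"wz":0},{"dx":0,"dy":6.2,"dz":0,"wx":0,"wy":0,"wz":0},{"dx":0,"dy":7,"dz":0,"wx":0,"wy":0,"wz":0},{"dx":0,"dy":7.8,"dz":0,"wx":0,"wy":0,"wz":0},{"dx":0,"dy":8.5,"dz":0,"wx":0,"wy":0,"wz":0},{"dx":0,"dy":8.5,"dz":0,"wx":0,"wy":0,"wz":0}]' 0;  python3 - <<'E'
from station import arm
import numpy as np
for c in ("side","scene"):
    arm.grab_frame(c)
    for n in ["case","lid_edge"]:
        r=arm.mark_of(c,n)[:1]; print(c,n,[(np.round(d["centre"],4).tolist(),round(d["confidence"],2)) for d in r])
E
```

```text
t: 9.0
eef_pos: [0.5493, 0.0009, 0.0945]
ee_rot: [3.141, -0.0, -1.641]
force: [-0.2, 0.0, 1.1]
width: 0.0004
gripper_force: 0.0
side case [([0.5175, 0.0042, 0.0008], 0.9)]
side lid_edge [([0.5085, -0.0738, 0.0042], 0.74)]
scene case [([0.515, 0.0081, -0.0016], 0.92)]
scene lid_edge [([0.5175, 0.0082, 0.1101], 0.68)]
```

```bash
python3 -m crank '[{"dx":0,"dy":0.8,"dz":0,"wx":0,"wy":0,"wz":0},{"dx":0,"dy":1.6,"dz":0,"wx":0,"wy":0,"wz":0},{"dx":0,"dy":2.4,"dz":0,"wx":0,"wy":0,"wz":0},{"dx":0,"dy":3.2,"dz":0,"wx":0,"wy":0,"wz":0},{"dx":0,"dy":4,"dz":0,"wx":0,"wy":0,"wz":0},{"dx":0,"dy":4.5,"dz":0.8,"wx":0,"wy":0,"wz":0},{"dx":0,"dy":5,"dz":1.6,"wx":0,"wy":0,"wz":0},{"dx":0,"dy":5.5,"dz":2.4,"wx":0,"wy":0,"wz":0},{"dx":0,"dy":5.5,"dz":3,"wx":0,"wy":0,"wz":0},{"dx":0,"dy":5.5,"dz":3.4,"wx":0,"wy":0,"wz":0}]' 0;  python3 - <<'E'
from station import arm
import numpy as np
for c in ("side","scene"):
    arm.grab_frame(c)
    for n in ["case","lid_edge"]:
        r=arm.mark_of(c,n)[:1]; print(c,n,[(np.round(d["centre"],4).tolist(),round(d["confidence"],2)) for d in r])
E
```

```text
t: 10.55
eef_pos: [0.4952, 0.0048, 0.06]
ee_rot: [3.141, -0.0, -1.641]
force: [-0.0, 0.4, -0.4]
width: 0.0005
gripper_force: 0.0
side case [([0.5177, 0.0046, 0.0006], 0.82)]
side lid_edge [([0.4757, 0.008, 0.0564], 0.66)]
scene case [([0.5189, 0.0058, 0.0011], 0.82)]
scene lid_edge [([0.4755, 0.0104, 0.0509], 0.72)]
```

Nearly shut. I'll press down gently to the lid's shut height (48 mm), then lift away.

```bash
python3 -m crank '[{"dx":0,"dy":0,"dz":0.4,"wx":0,"wy":0,"wz":0},{"dx":0,"dy":0,"dz":0.7,"wx":0,"wy":0,"wz":0},{"dx":0,"dy":0,"dz":1,"wx":0,"wy":0,"wz":0},{"dx":0,"dy":0,"dz":1.2,"wx":0,"wy":0,"wz":0},{"dx":0,"dy":0,"dz":1.2,"wx":0,"wy":0,"wz":0},{"dx":0,"dy":0,"dz":1.3,"wx":0,"wy":0,"wz":0},{"dx":0,"dy":0,"dz":1.3,"wx":0,"wy":0,"wz":0},{"dx":0,"dy":0,"dz":1.3,"wx":0,"wy":0,"wz":0},{"dx":0,"dy":0,"dz":1.3,"wx":0,"wy":0,"wz":0},{"dx":0,"dy":0,"dz":1.3,"wx":0,"wy":0,"wz":0}]' 0
```

```text
t: 12.1
eef_pos: [0.4954, 0.0048, 0.0482]
ee_rot: [-3.141, 0.0, -1.64]
force: [-3.5, 0.5, 7.7]
width: 0.0005
gripper_force: 4.1
```

```bash
python3 -m crank '[{"dx":0,"dy":0,"dz":-1,"wx":0,"wy":0,"wz":0},{"dx":0,"dy":0,"dz":-4,"wx":0,"wy":0,"wz":0},{"dx":0,"dy":0,"dz":-8,"wx":0,"wy":0,"wz":0},{"dx":0,"dy":0,"dz":-12,"wx":0,"wy":0,"wz":0},{"dx":0,"dy":0,"dz":-15,"wx":0,"wy":0,"wz":0},{"dx":0,"dy":-4,"dz":-15,"wx":0,"wy":0,"wz":0},{"dx":0,"dy":-8,"dz":-15,"wx":0,"wy":0,"wz":0},{"dx":0,"dy":-12,"dz":-15,"wx":0,"wy":0,"wz":0},{"dx":0,"dy":-15,"dz":-15,"wx":0,"wy":0,"wz":0},{"dx":0,"dy":-15,"dz":-15,"wx":0,"wy":0,"wz":0}]' 0;  python3 - <<'E'
from station import arm
import numpy as np,cv2
for c in ("side","scene","wrist"):
    f=arm.grab_frame(c)
    if c!="wrist": cv2.imwrite(f"pics/{c}9.png",f[:,:,::-1])
    for n in ["case","lid_edge"]:
        r=arm.mark_of(c,n)[:1]; print(c,n,[(np.round(d["centre"],4).tolist(),round(d["confidence"],2)) for d in r])
a=cv2.imread("pics/scene9.png")[120:320,200:450];b=cv2.imread("pics/side9.png")[90:290,200:450]
cv2.imwrite("pics/c9.png",cv2.resize(np.hstack([a,b]),(800,320)))
E
```

```text
t: 13.35
eef_pos: [0.6462, -0.0059, 0.1968]
ee_rot: [3.141, -0.0, -1.641]
force: [-0.7, 0.3, -0.4]
width: 0.0002
gripper_force: 0.0
side case [([0.5176, 0.0041, 0.0005], 0.76)]
side lid_edge [([0.4772, 0.0093, 0.0437], 0.98)]
scene case [([0.5185, 0.0068, -0.002], 0.72)]
scene lid_edge []
wrist case [([0.5194, 0.0028, -0.0011], 0.92)]
wrist lid_edge [([0.475, 0.0069, 0.042], 0.82)]
```

View pics/c9.png

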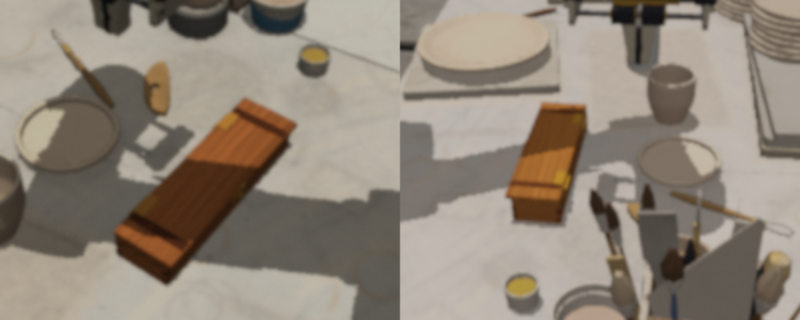

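The lid lies flat on the case, at (205,190) in the left half of the picture. Its edge is at z≈0.043, the press met firm contact at 48 mm, and the cup, rib and pot are untouched.

```bash
python3 -c "
from station import arm
print(arm.job_done())"
```

```text
the job is handed in; nothing more can be done
None
```

I tipped the standing block flat in line with the other one, shut the lid fully and let go without touching the cup, rib or pot; the job is handed in at about 13.5 s, and the hand-in returned no verdict.

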